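# Shut the gas cock in the bench service box

## Task

The flash-point test is over: shut off the gas at the bench's service box. With the fingertips, push the black cover's lip to slide it right back to its rear stop, then push the yellow handle clockwise until it is fully shut, crosswise to its pipe. Push gently, never pinch or lift anything, leave the green and blue handles and the things on the bench alone, and finish with the cover open and the hand clear.

Things in the scene. Friction and masses are not known exactly. Their poses are not given: they have to be found in the camera images.
- service_box: Fixed cream steel box with blue edging, 296 (x) by 308 mm (y), rim 100 mm above the bench. Origin: on the bench under the middle of its valve well; x points away from the robot (the way the cover slides open), y left, z up. Near outer face at x = -80 mm. Blue guide strips along both sides rise 10 mm above the rim. Three brass hose nozzles stand out 38 mm from the near face, 48 mm above the bench.
- well (a point): Middle of the valve well's floor, 6 mm above the bench. The well is open from box x = -66 to +62 mm and y = -136 to +136 mm; behind it is a flat deck level with the rim. The three valves stand in a row along box y, 76 mm apart, their spindles at box x = +12 mm; which colour stands where changes. In the well only the levers stand higher than 68 mm above the bench.
- rear_stop (a point): Middle of the rear stop's near face, at the far end of the deck, box x = 210 mm, 107 mm above the bench; the stop is 14 mm high. The cover's far edge meets it when fully open. Behind the box three copper supply pipes, up to 56 mm high, stand out 46 mm and go down into the bench.
- cover: Loose black sheet, 146 (x) by 292 mm (y), 4 mm thick, 0.3 to 0.65 kg, lying on the rim over the well, sliding along box x between the guides (2 mm play each side) under a push of a few newtons. Its whole near edge is an upturned lip with a bright edge, 4 mm thick, 26 mm high from the underside. Origin: centre of the underside, axes as the box's; at box x = -3 to +5 mm at the start, +137 mm when fully open.
- cover_lip (a point): Middle of the near (outer) face of the cover's lip, 16 mm above the cover's underside and 73 mm nearer than its origin: the place to push.
- yellow_handle (a joint): Angle of the yellow (fuel gas) lever about its upright spindle, rad: 0 = open (in line with its pipe, pointing to the box's near side, -x), pi/2 = shut, at its stop (pointing to box +y). Shuts clockwise seen from above; starts 0 to 0.15; takes about 0.22 N m (6 N near its end) and stays where it is left.
- yellow_tip (a point): Point on top of the yellow lever, 40 mm from its spindle axis. The coloured sleeve is 14 mm wide and 12 mm thick, 68 to 80 mm above the bench (top 20 mm below the rim), and reaches from 14 to 54 mm from the spindle axis; hub nut 18 mm across, up to 84 mm.
- valve_yellow: The yellow-handled brass ball valve, fixed in the well, 34 mm long body with copper pipe along box x. Origin: on the well's floor, 6 mm above the bench, under the spindle axis; axes as the box's.
- green_handle (a joint): Angle of the green (water) lever about its upright spindle, rad: 0 = open (in line with its pipe, pointing to the box's near side, -x), pi/2 = shut, at its stop (pointing to box +y). Shuts clockwise seen from above; starts 0 to 0.15; takes about 0.22 N m (6 N near its end) and stays where it is left.
- green_tip (a point): Point on top of the green lever, 40 mm from its spindle axis. The coloured sleeve is 14 mm wide and 12 mm thick, 68 to 80 mm above the bench (top 20 mm below the rim), and reaches from 14 to 54 mm from the spindle axis; hub nut 18 mm across, up to 84 mm.
- valve_green: The green-handled brass ball valve, fixed in the well, 34 mm long body with copper pipe along box x. Origin: on the well's floor, 6 mm above the bench, under the spindle axis; axes as the box's.
- blue_handle (a joint): Angle of the blue (compressed air) lever about its upright spindle, rad: 0 = open (in line with its pipe, pointing to the box's near side, -x), pi/2 = shut, at its stop (pointing to box +y). Shuts clockwise seen from above; starts 0 to 0.15; takes about 0.22 N m (6 N near its end) and stays where it is left.
- blue_tip (a point): Point on top of the blue lever, 40 mm from its spindle axis. The coloured sleeve is 14 mm wide and 12 mm thick, 68 to 80 mm above the bench (top 20 mm below the rim), and reaches from 14 to 54 mm from the spindle axis; hub nut 18 mm across, up to 84 mm.
- valve_blue: The blue-handled brass ball valve, fixed in the well, 34 mm long body with copper pipe along box x. Origin: on the well's floor, 6 mm above the bench, under the spindle axis; axes as the box's.
- reagent_bottle: Loose amber bottle with a black cap, 64 mm across, 135 mm high, beside the box. Origin: centre of its underside.
- bath_lid: Loose cream disc, 84 mm across and 8 mm thick, with a black knob up to 34 mm high, lying beside the box. Origin: centre of its underside.
- test_cup: Loose brass test cup, 60 mm across the rim, 58 mm high, beside the box. Origin: centre of its underside.

How it is judged:
On the way, in this order (a step that is already met when the one before it is completed fails the run):
1. the cover has been slid back to its rear stop (within 12 mm), baring the valves (x of cover in the frame of service_box above 0.125 m), for 0.2 s.
2. the yellow handle has been pushed fully shut (within 6 degrees) (value of joint yellow_handle above 1.465 rad), for 0.2 s.
At the end, for the whole second after the job is handed in: Yellow handle within 6 degrees of its shut stop; cover lying flat on the box, within 12 mm of its rear stop and at rest; green and blue handle tips within 12 mm of where they started; bottle, lid and cup within 20 mm of where they stood (value of joint yellow_handle above 1.465 rad and velocity of joint yellow_handle below 0.05 rad/s and x of cover in the frame of service_box above 0.125 m and height (world z) of cover below 0.106 m and angle between cover's own z axis and vertical below 0.05 rad and linear speed of cover below 0.02 m/s and distance of each of green_tip, blue_tip from where it was at the start of the episode below 0.012 m and distance of each of reagent_bottle, bath_lid, test_cup from where it was at the start of the episode below 0.02 m); the robot touches nothing.
It fails at once if the cover is lifted (8 mm) or tipped off the box (height (world z) of cover above 0.108 m or angle between cover's own z axis and vertical above 0.1 rad).
It fails at once if the cover or the yellow valve is pinched or forced (over 35 N) (contact force between the fingers and cover above 35 N or contact force between the fingers and valve_yellow above 35 N).
It fails at once if the green or blue handle is moved more than 12 mm (distance of any of green_tip, blue_tip from where it was at the start of the episode above 0.012 m).
It fails at once if a thing on the bench is lifted, pushed more than 20 mm or tipped (distance of any of reagent_bottle, bath_lid, test_cup from where it was at the start of the episode above 0.02 m or angle between any of reagent_bottle, bath_lid, test_cup's own z axis and vertical above 0.25 rad).
It also fails if it takes over 48 s, if anything falls off the work surface, if the arm or the gripper's body presses on something with over 40 N, if the wrist force passes 120 N, or if a joint passes its speed limit or range.

## Robot

A 7-joint arm with a two-finger parallel gripper is mounted at the origin on the work surface. World frame = base frame: x ahead of the robot, y to its left, z up, the work surface at z = 0. Lengths are in m, angles in rad, forces in N, time in s.
With the tool pointing down it reaches from about 0.425 to 0.8 m from the base axis. Payload 8.3 kg.
Tool frame: the origin (TCP) lies on the centre line of the jaws, within the pads' length; the fingertips stand 19 mm ahead of it and the grasp point (between the pads) is the TCP; z points along the fingers, y is the line along which they close (so a half turn about z gives the same grasp; the last joint's range is limited). The gripper opens to 85 mm and grips with 20 to 120 N. Pads are 22 mm wide; open, the fingers measure 114 mm over their backs; the gripper's body (76 mm by 85 mm) begins 54 mm behind the grasp point. The pads swing forward as they close: fully open they stand 13 mm farther back than shut.
Start: joints at [-1.294, 0.383, 0.016, 1.37, -0.006, 1.388, -0.046], TCP at [0.208, 0.589, 0.25] pointing down, gripper open.
Joint ranges: [-2.95, 2.95], [-0.25, 2.06], [-1.52, 1.56], [0.18, 2.33], [-1.44, 4.58], [0.02, 2.06], [-3.01, 3.01]. Speed limits (rad/s): [2.39, 2.39, 3.01, 3.01, 3.14, 3.14, 3.14].

## Interface

Orientations are given as a rotation vector (axis times angle).
In Python, from bench import get_state, read_camera, job_done gives the robot as it stands. The module is installed in compiled form; this text tells all that it offers.
- The arm moves only by the shell command python3 -m jog 'ROWS' [FORCE]. ROWS is text: rows parted by semicolons, each of 7 numbers parted by spaces: the shift along the world's x, y, z scaled (see below), then the turn, a rotation vector about the world's x, y, z scaled (see below), then the opening, from -1 (shut) to 1 (fully open), so that 0 is half open. In form: dx dy dz rx ry rz fingers; .... A call has 1 to 20 rows; each row is the pose to reach, as a shift and turn from the pose commanded when the call began; what a row does not reach only later rows make up. The controller multiplies each number of a shift by 400 mm and each number of a turn by pi/2 rad. A row lasts 1/12 s, in which the tool goes at most 41.7 mm and 7.16 degrees, less where a joint would pass 70% of its speed; a pose out of reach is approached as far as the arm can. A call with a number of a shift or a turn outside -1 to 1 is refused whole. A call with a gripper value outside its range is refused whole. The fingers move at their own pace and stop on an object; FORCE is the grip in N (left out, the last holds). Time passes only in rows, so rows that repeat a pose let the fingers close. It gives the time, the measured TCP pose, the force, the opening and the grip force at its end, in the units of the state.
- get_state(): the state, without advancing time (a new reading comes with each control period).
- read_camera(name): name is "scene" or "top" or "wrist"; returns a dict with "image" (420x560x3 uint8, blue, green, red), "range_z" (420x560 float32, m along the optical axis (not along the pixel's ray), 0 where there is no reading), "intrinsics" (3x3 intrinsics, pixels), "k1" (the pictures are not rectified: a ray, as slopes to the right and down, at radius r is drawn at 1 + k1 r^2 times it, then the intrinsics apply), "pose" (4x4, takes a point from camera to world coordinates); the wrist camera has in their place "tool_from_camera" (4x4, takes a point from camera to tool coordinates, whose origin is the TCP and whose axes are the flange's). Camera axes: x right, y down, z forward; pixel columns grow to the right and rows downward; lengths in m; the calibration is good to about 2 mm. A picture is of the moment at which its call begins: read the wrist's pose just before it.
- job_done(): hands the job in; it is judged then, once.
The state is a dict: "time_s": time; "joints": joint angles; "joint_velocities": joint speeds; "tau": joint torques, N m; "position": TCP position; "ee_rot": TCP orientation; "ft_force": force on the tool from outside, world axes, zero at the start; "moment": the same for the moment, N m; "gripper_width": finger opening in m; "grasp_force": force on a finger pad.
Only numpy, scipy, OpenCV 4.12 (cv2) and the standard library are available. Lean on these libraries where they do the work, as an engineer would, in place of code of your own. Each camera call takes 0.05 s, during which the arm holds its last target. There are 200 camera calls.

## Working session

There is one attempt and no reset: what is moved stays moved. The work goes in short steps, Python scripts to look and compute and a shell command to move; the robot and the scene stay as the last step left them, time stands still between calls to the robot, and variables do not carry over. Pictures are saved under pics/ and viewed, at most 10 in all, crops included, and the job is handed in when it is done.

```bash
mkdir -p pics; cat > h.py <<'E'
import numpy as np, cv2
from bench import get_state, read_camera
def pts(c):
    "world xyz per pixel from range"
    K=c['intrinsics'];h,w=c['range_z'].shape
    u,v=np.meshgrid(np.arange(w),np.arange(h))
    s=und(c,np.c_[u.ravel(),v.ravel()]).reshape(h,w,2)
    z=c['range_z'][...,None]
    p=np.concatenate([s*z,z],-1)
    return p@c['pose'][:3,:3].T+c['pose'][:3,3]
def und(c,uv):
    K=c['intrinsics']
    return cv2.undistortPoints(np.float64(uv).reshape(-1,1,2),K,np.float64([c['k1'],0,0,0])).reshape(-1,2)
def onplane(c,uv,z):
    s=und(c,uv);d=np.c_[s,np.ones(len(s))]@c['pose'][:3,:3].T;o=c['pose'][:3,3]
    return o+d*((z-o[2])/d[:,2])[:,None]
E
python3 - <<'E'
from h import *
s=get_state();print(s['time_s'],s['position'],s['ee_rot'],s['ft_force'],s['gripper_width'])
for n in('top','scene'):
    c=read_camera(n);cv2.imwrite(f'pics/{n}0.png',c['image']);np.save(f'{n}0.npy',c,allow_pickle=True);print(n,c['pose'],c['intrinsics'],c['k1'])
E
```

```text
0.0 [0.20812234 0.58882174 0.24927438] [-0.53108061 -3.09606898  0.00310338] [-0.47112931  0.46166299  0.1235543 ] 0.08538999432171594
top [[ 0.01584506 -0.98256126  0.18526278  0.41567714]
 [-0.99957407 -0.02010743 -0.0211509   0.03969721]
 [ 0.02450721 -0.18484873 -0.98246137  1.18141259]
 [ 0.          0.          0.          1.        ]] [[494.64001303   0.         272.73485791]
 [  0.         494.64001303 210.65207697]
 [  0.           0.           1.        ]] 0.05315300809941899
scene [[-0.5892803   0.66926586 -0.45258363  1.07785857]
 [ 0.80786651  0.49505461 -0.31980093  0.33676814]
 [ 0.01002177 -0.55407954 -0.83240341  0.93825302]
 [ 0.          0.          0.          1.        ]] [[474.46769047   0.         283.16081059]
 [  0.         474.46769047 212.32761609]
 [  0.           0.           1.        ]] -0.16179953851704776
```

View pics/top0.png

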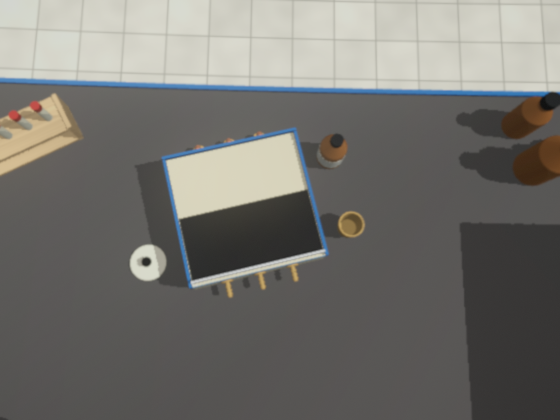

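View pics/scene0.png

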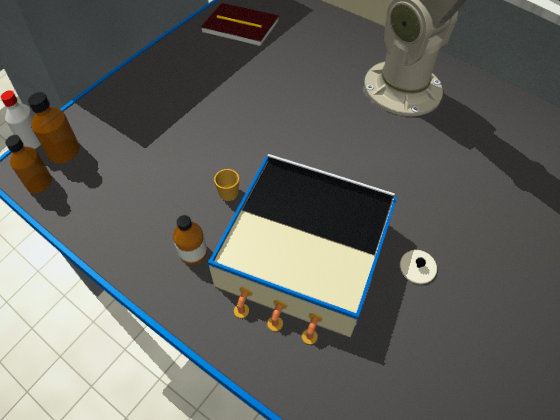

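Top view: the box's blue outline has corners at about (165,158), (297,131), (326,254) and (190,286). The lip is the bright line at the bottom. Bottle (333,150) and cup (351,224) are to the right, lid (148,262) to the left.

```bash
python3 - <<'E'
from h import *
for n,roi in(('top',(120,300,150,340)),('scene',(150,335,200,405))):
    c=np.load(f'{n}0.npy',allow_pickle=True).item();im=c['image'];hsv=cv2.cvtColor(im,cv2.COLOR_BGR2HSV)
    m=cv2.inRange(hsv,(100,150,80),(125,255,255));k=np.zeros_like(m);k[roi[0]:roi[1],roi[2]:roi[3]]=1;m*=k
    v,u=np.nonzero(m);w=onplane(c,np.c_[u,v],0.110)[:,:2]
    P=pts(c)[v,u]
    print(n,len(u),'range z pct',np.percentile(P[:,2],[5,50,95]))
    r=cv2.minAreaRect(np.float32(w));print('rayrect',r);
    print('rangerect',cv2.minAreaRect(np.float32(P[(P[:,2]>.095)][:,:2])))
    # line fits on the range points: rim/cover heights
    Q=pts(c);k2=(Q[...,2]>.09)&(Q[...,2]<.14)&(k>0)
    q=Q[k2][:,:2];r=cv2.minAreaRect(np.float32(q));print('allrect',r,cv2.boxPoints(r).round(3).tolist())
    lip=(Q[...,2]>.117)&(Q[...,2]<.14)&(k>0);q=Q[lip];print('lip',len(q),cv2.minAreaRect(np.float32(q[:,:2])))
    # objects
    for nm,lo,hi in(('white',.004,.02),):pass
c=np.load('top0.npy',allow_pickle=True).item();Q=pts(c)
for nm,uv in(('bottle',(333,150)),('cup',(351,224)),('lid',(148,262)),('noz',(229,290)),('noz3',(294,272)),('cover',(250,235)),('deck',(230,170))):print(nm,Q[uv[1],uv[0]].round(3))
E
```

```text
top 429 range z pct [0.10662126 0.11015366 0.11468984]
rayrect ((0.6293224692344666, 0.08062763512134552), (0.29492008686065674, 0.3069029152393341), 14.464128494262695)
rangerect ((0.5949933528900146, 0.07187460362911224), (0.36337709426879883, 0.30731093883514404), 14.384093284606934)
allrect ((0.6410960555076599, 0.03827217221260071), (0.29785728454589844, 0.39635083079338074), 14.366825103759766) [[0.4480000138282776, 0.19300000369548798], [0.5460000038146973, -0.19099999964237213], [0.8349999785423279, -0.11699999868869781], [0.7360000014305115, 0.2669999897480011]]
lip 475 ((0.6436026692390442, 0.034472182393074036), (0.28777575492858887, 0.38741356134414673), 14.274230003356934)
scene 1645 range z pct [0.10023819 0.11064352 0.1157166 ]
rayrect ((0.6329483985900879, 0.08116542547941208), (0.3015368580818176, 0.3117866516113281), 14.807101249694824)
rangerect ((0.7986865043640137, 0.12483568489551544), (0.6466833353042603, 0.3099890351295471), 14.499253273010254)
allrect ((0.6374895572662354, 0.05504830181598663), (0.3000214695930481, 0.3646242916584015), 14.498234748840332) [[0.44699999690055847, 0.1940000057220459], [0.5379999876022339, -0.1589999943971634], [0.828000009059906, -0.08399999886751175], [0.7369999885559082, 0.26899999380111694]]
lip 617 ((0.630966067314148, 0.08417786657810211), (0.2955825924873352, 0.29185786843299866), 15.501133918762207)
bottle [ 0.762 -0.118  0.103]
cup [ 0.609 -0.175  0.004]
lid [0.507 0.3   0.029]
noz [0.445 0.111 0.053]
noz3 [ 0.488 -0.035  0.05 ]
cover [0.564 0.066 0.104]
deck [0.711 0.114 0.1  ]
```

```bash
R=".312 -.69 0 0 0 .377 -1"; python3 -m jog '.312 -.69 0 0 0 .377 -1;.312 -.69 0 0 0 .377 -1;.312 -.69 0 0 0 .377 -1;.312 -.69 0 0 0 .377 -1;.312 -.69 0 0 0 .377 -1;.312 -.69 0 0 0 .377 -1;.312 -.69 0 0 0 .377 -1;.312 -.69 0 0 0 .377 -1;.312 -.69 0 0 0 .377 -1;.312 -.69 0 0 0 .377 -1' 60
python3 -m jog '.312 -.69 0 0 0 0 -1;.312 -.69 0 0 0 0 -1;.312 -.69 0 0 0 0 -1;.312 -.69 0 0 0 0 -1;.312 -.69 0 0 0 0 -1;.312 -.69 0 0 0 0 -1;.312 -.69 0 0 0 0 -1;.312 -.69 0 0 0 0 -1;.312 -.69 0 0 0 0 -1;.312 -.69 0 0 0 0 -1;.312 -.69 0 0 0 0 -1;.312 -.69 0 0 0 0 -1'
python3 - <<'E'
from h import *
from scipy.spatial.transform import Rotation as R
s=get_state();print({k:np.round(s[k],3) for k in('time_s','position','ee_rot','ft_force','joints','gripper_width')});M=R.from_rotvec(s['ee_rot']).as_matrix();print(M.round(3))
c=read_camera('wrist');T=np.eye(4);T[:3,:3]=M;T[:3,3]=s['position'];c['pose']=T@c['tool_from_camera'];np.save('w1.npy',c,allow_pickle=True);cv2.imwrite('pics/w1.png',c['image'])
Q=pts(c);x=np.array([.9684,.2495]);y=np.array([-.2495,.9684]);b=(Q[...,:2]-[.564,.064]);X=b@x;Y=b@y
k=(c['range_z']>0)&(abs(Y)<.12)&(abs(X+.07)<.03)
for lo in np.arange(-.1,.11,.04):
    q=k&(Y>lo)&(Y<lo+.04)&(Q[...,2]>.119)&(Q[...,2]<.14);print(lo.round(2),q.sum(),np.percentile(X[q],[2,50,98]).round(4) if q.sum() else'',Q[...,2][q].mean() if q.sum() else '')
E
```

```text
time_s: 0.93
position: [0.3332, 0.3128, 0.2503]
ee_rot: [0.393, -3.117, -0.0]
ft_force: [0.6, 1.5, 0.1]
gripper_width: -0.0001
grasp_force: 0.0
time_s: 1.93
position: [0.4576, 0.0395, 0.2501]
ee_rot: [0.401, -3.115, -0.0]
ft_force: [0.8, 0.0, -0.3]
gripper_width: 0.0001
grasp_force: 0.0
{'time_s': np.float64(1.933), 'position': array([0.458, 0.039, 0.25 ]), 'ee_rot': array([ 0.401, -3.115, -0.   ]), 'ft_force': array([ 0.808,  0.047, -0.281]), 'joints': array([-0.603,  0.011,  0.455,  1.817, -0.005,  1.315,  1.68 ]), 'gripper_width': np.float64(0.0)}
[[-0.967 -0.253 -0.001]
 [-0.253  0.967 -0.   ]
 [ 0.001  0.    -1.   ]]
-0.1 327 [-0.0722 -0.0705 -0.0666] 0.12378582988756598
-0.06 337 [-0.0724 -0.0702 -0.0667] 0.12396265943925877
-0.02 160 [-0.0724 -0.0712 -0.0672] 0.12361351191021848
0.02 313 [-0.0723 -0.0703 -0.0671] 0.12410586240745305
0.06 314 [-0.0723 -0.0703 -0.0671] 0.12408645525155708
0.1 152 [-0.0723 -0.0704 -0.067 ] 0.12412717219169188
```

View pics/w1.png

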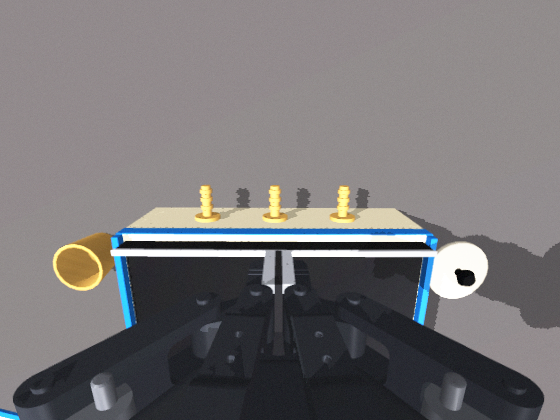

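The gripper is square to the box, and the lip (bright line at row ~253) lies 26 mm ahead of the fingers. Next I descend and start the push.

```bash
python3 -m jog '0 0 -.1 0 0 0 -1;0 0 -.2 0 0 0 -1;0 0 -.3 0 0 0 -1;0 0 -.3 0 0 0 -1;.03 .008 -.3 0 0 0 -1;.048 .0125 -.3 0 0 0 -1;.058 .015 -.3 0 0 0 -1;.068 .0175 -.3 0 0 0 -1;.078 .02 -.3 0 0 0 -1;.088 .0227 -.3 0 0 0 -1;.098 .0252 -.3 0 0 0 -1;.108 .0278 -.3 0 0 0 -1'
python3 -m jog '.01 .0026 0 0 0 0 -1;.02 .0052 0 0 0 0 -1;.03 .0077 0 0 0 0 -1;.04 .0103 0 0 0 0 -1;.05 .0129 0 0 0 0 -1;.06 .0155 0 0 0 0 -1;.07 .018 0 0 0 0 -1'
```

```text
time_s: 2.98
position: [0.5012, 0.0483, 0.1305]
ee_rot: [0.395, -3.116, -0.0]
ft_force: [-4.5, -1.0, 3.7]
gripper_width: -0.0
grasp_force: 2.0
time_s: 3.57
position: [0.5294, 0.0557, 0.1302]
ee_rot: [0.395, -3.116, 0.0]
ft_force: [-4.0, -0.8, 3.0]
gripper_width: -0.0001
grasp_force: 2.1
```

```bash
python3 -m jog '.012 .0031 0 0 0 0 -1;.024 .0062 0 0 0 0 -1;.036 .0093 0 0 0 0 -1;.048 .0124 0 0 0 0 -1;.06 .0155 0 0 0 0 -1;.072 .0186 0 0 0 0 -1;.084 .0217 0 0 0 0 -1;.096 .0248 0 0 0 0 -1;.108 .0279 0 0 0 0 -1;.12 .031 0 0 0 0 -1;.132 .0341 0 0 0 0 -1;.144 .0372 0 0 0 0 -1;.156 .0403 0 0 0 0 -1;.168 .0434 0 0 0 0 -1;.178 .046 0 0 0 0 -1;.186 .048 0 0 0 0 -1;.192 .0495 0 0 0 0 -1;.192 .0495 0 0 0 0 -1'
python3 -m jog '.004 .001 0 0 0 0 -1;.008 .002 0 0 0 0 -1;.012 .003 0 0 0 0 -1;.012 .003 0 0 0 0 -1'
```

```text
time_s: 5.07
position: [0.6066, 0.0756, 0.1302]
ee_rot: [-0.396, 3.116, -0.0]
ft_force: [-0.2, 1.0, -0.0]
gripper_width: -0.0
grasp_force: 0.0
time_s: 5.4
position: [0.6109, 0.0767, 0.1302]
ee_rot: [-0.396, 3.116, -0.0]
ft_force: [-1.9, -0.6, 0.5]
gripper_width: 0.0003
grasp_force: 0.8
```

```bash
python3 -m jog '.003 .0008 0 0 0 0 -1;.006 .0016 0 0 0 0 -1;.006 .0016 0 0 0 0 -1'; python3 -m jog '.003 .0008 0 0 0 0 -1;.006 .0016 0 0 0 0 -1;.006 .0016 0 0 0 0 -1'
```

```text
time_s: 5.65
position: [0.6133, 0.0773, 0.1302]
ee_rot: [-0.396, 3.116, -0.0]
ft_force: [-1.2, -0.0, 0.0]
gripper_width: 0.0002
grasp_force: 0.8
time_s: 5.9
position: [0.6157, 0.078, 0.1302]
ee_rot: [-0.396, 3.116, -0.0]
ft_force: [-2.2, -0.6, -0.3]
gripper_width: 0.0004
grasp_force: 0.7
```

```bash
python3 -m jog '-.03 -.0077 0 0 0 0 -1;-.1 -.0257 0 0 0 0 -1;-.2 -.05 .08 0 0 0 -1;-.3 -.077 .16 0 0 0 -1;-.38 -.098 .3 0 0 0 -1;-.38 -.098 .3 0 0 0 -1;-.38 -.098 .3 0 0 0 -1;-.38 -.098 .3 0 0 0 -1'
cat > m.py <<'E'
from h import *
import sys
from scipy.spatial.transform import Rotation as R
tag=sys.argv[1]
s=get_state();T=np.eye(4);T[:3,:3]=R.from_rotvec(s['ee_rot']).as_matrix();T[:3,3]=s['position']
C={n:read_camera(n) for n in('wrist','top','scene')};C['wrist']['pose']=T@C['wrist']['tool_from_camera']
x=np.array([.9684,.2495]);y=np.array([-.2495,.9684]);O=np.array([.564,.064])
print('tcp box',(s['position'][:2]-O)@x,(s['position'][:2]-O)@y)
for n,c in C.items():
    cv2.imwrite(f'pics/{n}{tag}.png',c['image']);hsv=cv2.cvtColor(c['image'],cv2.COLOR_BGR2HSV)
    Q=pts(c);X=(Q[...,:2]-O)@x;Y=(Q[...,:2]-O)@y;Z=Q[...,2];ok=c['range_z']>0
    l=ok&(Z>.119)&(Z<.13)&(X>.03)&(X<.09)&(abs(Y)<.13);print(n,'lip',l.sum(),np.percentile(X[l],[3,50,97]).round(4) if l.sum() else '')
    w=ok&(X>-.066)&(X<.062)&(abs(Y)<.136)&(Z>.055)&(Z<.095)
    for nm,lo,hi in(('yellow',(20,120,90),(35,255,255)),('green',(45,80,40),(85,255,255)),('blue',(95,100,50),(130,255,255))):
        m=w&(cv2.inRange(hsv,lo,hi)>0)&(Z>.072)
        if m.sum()>15:
            v,u=np.nonzero(m);r=cv2.minAreaRect(np.float32(np.c_[X[m],Y[m]]));print(' ',nm,m.sum(),np.round(r[0],4),np.round(r[1],4),round(r[2],1),'px',u.mean().round(),v.mean().round(),'z',Z[m].mean().round(4))
E
python3 m.py 2
```

```text
time_s: 6.57
position: [0.4645, 0.0387, 0.2534]
ee_rot: [-0.394, 3.109, 0.004]
ft_force: [0.2, 0.8, -0.1]
gripper_width: 0.0002
grasp_force: 0.0
tcp box -0.10269083981265144 0.0003696588960854755
wrist lip 0 
  green 418 [-0.0211  0.0746] [0.0384 0.0141] 1.1 px 345.0 268.0 z 0.0775
  blue 429 [-0.0211 -0.0763] [0.014  0.0386] 90.0 px 208.0 268.0 z 0.0773
top lip 319 [0.0625 0.065  0.0681]
scene lip 488 [0.0625 0.0667 0.0691]
  yellow 96 [0.0001 0.0246] [0.092  0.0335] 45.9 px 321.0 204.0 z 0.0795
  green 99 [-0.0205  0.0751] [0.0142 0.0405] 88.5 px 353.0 215.0 z 0.0793
  blue 87 [-0.021  -0.0756] [0.0131 0.039 ] 89.3 px 288.0 194.0 z 0.0795
```

View pics/wrist2.png

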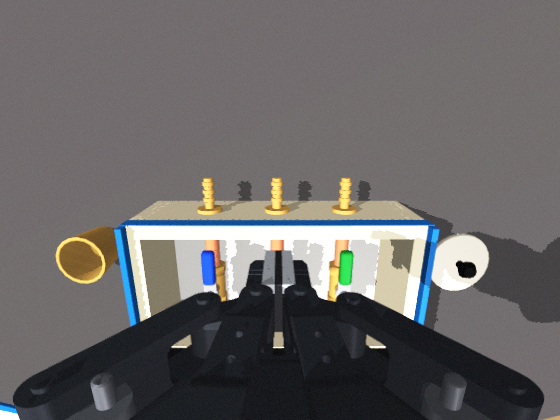

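View pics/scene2.png

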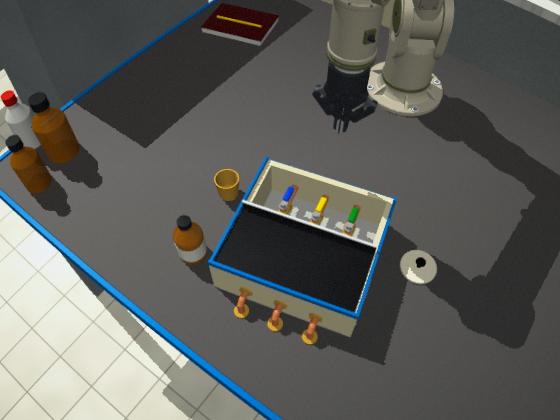

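Cover is at its stop (white lip line at x≈0.063). The yellow lever is in the middle (scene px 321,204), blue is at -y and green at +y. I'll move the fingers over the gap between blue and yellow.

```bash
python3 -m jog '.1 -.018 0 0 0 0 -1;.203 -.0356 0 0 0 0 -1;.203 -.0356 -.1 0 0 0 -1;.203 -.0356 -.2 0 0 0 -1;.203 -.0356 -.258 0 0 0 -1;.203 -.0356 -.258 0 0 0 -1;.203 -.0356 -.258 0 0 0 -1'
python3 m.py 3
```

```text
time_s: 7.3
position: [0.5437, 0.0242, 0.1449]
ee_rot: [0.395, -3.111, 0.002]
ft_force: [-0.3, 0.2, 1.0]
gripper_width: 0.0001
grasp_force: 0.0
tcp box -0.029598167077918347 -0.03343697072450408
wrist lip 0 
  yellow 1090 [-0.0207  0.0006] [0.0144 0.0394] 85.8 px 328.0 245.0 z 0.0774
  green 1171 [-0.0203  0.0743] [0.0144 0.04  ] 89.2 px 434.0 245.0 z 0.0772
  blue 1131 [-0.0205 -0.0765] [0.0143 0.0393] 89.8 px 215.0 245.0 z 0.0773
top lip 134 [0.0628 0.0654 0.0682]
  green 87 [-0.0223  0.0756] [0.0364 0.0115] 1.4 px 220.0 254.0 z 0.0794
scene lip 469 [0.0624 0.0666 0.0694]
  yellow 96 [-0.0208  0.0025] [0.0134 0.0403] 87.9 px 321.0 204.0 z 0.0796
  green 97 [-0.0201  0.0758] [0.0395 0.014 ] 2.4 px 353.0 215.0 z 0.0797
  blue 87 [-0.0216 -0.0754] [0.038  0.0134] 1.8 px 288.0 194.0 z 0.0794
```

View pics/wrist3.png

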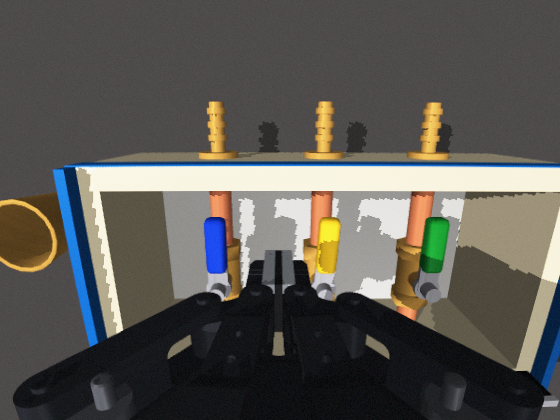

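The fingers (tips at px 280,270) stand between blue (215,245) and yellow (328,245), so I descend there.

```bash
python3 -m jog '0 0 -.06 0 0 0 -1;0 0 -.1 0 0 0 -1;0 0 -.128 0 0 0 -1;0 0 -.128 0 0 0 -1;0 0 -.128 0 0 0 -1;0 0 -.128 0 0 0 -1'
```

```text
time_s: 7.95
position: [0.5456, 0.0244, 0.0974]
ee_rot: [-0.395, 3.114, 0.0]
ft_force: [-0.2, 0.4, -0.8]
gripper_width: -0.0
grasp_force: 0.0
```

```bash
python3 -m jog '0 0 -.02 0 0 0 -1;0 0 -.02 0 0 0 -1;-.005 .0135 -.02 0 0 0 -1;-.01 .027 -.02 0 0 0 -1;-.015 .0405 -.02 0 0 0 -1;-.0198 .0538 -.02 0 0 0 -1;-.0234 .065 -.02 0 0 0 -1;-.0269 .0765 -.02 0 0 0 -1;-.0305 .088 -.02 0 0 0 -1;-.034 .0992 -.02 0 0 0 -1;-.034 .0992 -.02 0 0 0 -1'
```

```text
time_s: 8.87
position: [0.5314, 0.0639, 0.0884]
ee_rot: [-0.395, 3.116, -0.002]
ft_force: [1.6, -4.2, 2.0]
gripper_width: -0.0001
grasp_force: 2.2
```

```bash
python3 -m jog '.003 .0125 0 0 0 0 -1;.0065 .025 0 0 0 0 -1;.01 .0375 0 0 0 0 -1;.013 .0498 0 0 0 0 -1;.0205 .058 0 0 0 0 -1;.028 .0665 0 0 0 0 -1;.0355 .075 0 0 0 0 -1;.043 .0833 0 0 0 0 -1;.043 .0833 0 0 0 0 -1'
```

```text
time_s: 9.62
position: [0.5472, 0.0972, 0.0872]
ee_rot: [0.395, -3.114, 0.002]
ft_force: [-3.0, -3.8, -1.2]
gripper_width: -0.0002
grasp_force: 1.6
```

```bash
python3 -m jog '.0024 .0006 .002 0 0 0 -1;.0048 .0012 .002 0 0 0 -1;.0072 .0018 .002 0 0 0 -1;.0072 .0018 .002 0 0 0 -1'; python3 -m jog '.0024 .0006 0 0 0 0 -1;.0048 .0012 0 0 0 0 -1;.0048 .0012 0 0 0 0 -1'
```

```text
time_s: 9.95
position: [0.5495, 0.0983, 0.0878]
ee_rot: [0.396, -3.113, 0.0]
ft_force: [-5.0, -2.4, -3.3]
gripper_width: -0.0002
grasp_force: 2.5
time_s: 10.2
position: [0.5506, 0.0988, 0.0877]
ee_rot: [0.396, -3.111, -0.0]
ft_force: [-7.6, -1.7, 0.7]
gripper_width: 0.0001
grasp_force: 4.3
```

```bash
python3 -m jog '.0024 .0006 0 0 0 0 -1;.0036 .001 0 0 0 0 -1;.0036 .001 0 0 0 0 -1'; python3 m.py 4
```

```text
time_s: 10.45
position: [0.5508, 0.0989, 0.0875]
ee_rot: [0.395, -3.109, -0.0]
ft_force: [-13.9, -4.0, 5.1]
gripper_width: -0.0
grasp_force: 7.3
tcp box -0.0040692727681269185 0.03711446399555005
wrist lip 0 
  yellow 46 [-0.0095  0.0406] [0.0022 0.0674] 35.3 px 238.0 293.0 z 0.0749
  green 2345 [-0.0206  0.0747] [0.0393 0.0147] 0.9 px 357.0 240.0 z 0.0773
  blue 2510 [-0.0194 -0.076 ] [0.0156 0.0419] 88.9 px 46.0 240.0 z 0.0767
top lip 128 [0.0623 0.0649 0.0676]
  blue 91 [-0.0224 -0.076 ] [0.0133 0.0374] 88.5 px 286.0 239.0 z 0.0796
scene lip 489 [0.0623 0.0666 0.0692]
  yellow 116 [0.0126 0.0333] [0.0396 0.0165] 89.4 px 330.0 221.0 z 0.0792
  green 69 [-0.0164  0.0752] [0.0139 0.0323] 89.7 px 352.0 217.0 z 0.0798
  blue 86 [-0.0207 -0.0752] [0.0142 0.0391] 88.1 px 288.0 194.0 z 0.0796
```

```bash
python3 -c "
import cv2;i=cv2.imread('pics/scene4.png')[150:260,230:410];cv2.imwrite('pics/s4c.png',cv2.resize(i,None,fx=4,fy=4,interpolation=cv2.INTER_CUBIC))"
```

```text
(no output)
```

View pics/s4c.png

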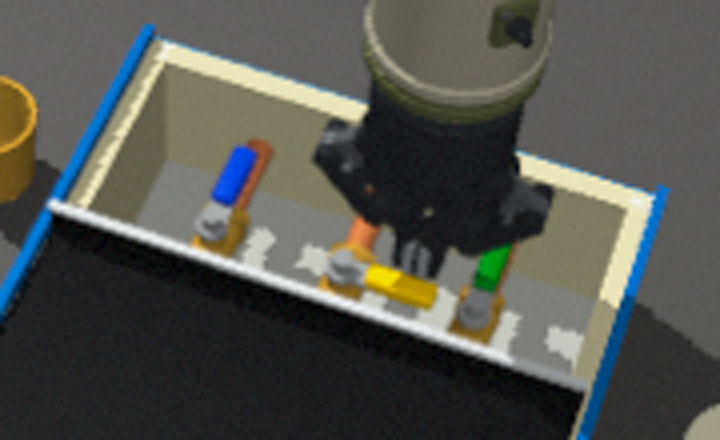

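The yellow lever is parallel to the lip, and the force jumped to 14 N with no further motion, so it is at its stop. I'll back straight off and rise.

```bash
python3 -m jog '-.02 -.005 0 0 0 0 -1;-.04 -.0105 0 0 0 0 -1;-.06 -.0155 0 0 0 0 -1;-.06 -.0155 0 0 0 0 -1;-.06 -.0155 .1 0 0 0 -1;-.06 -.0155 .2 0 0 0 -1;-.06 -.0155 .3 0 0 0 -1;-.16 -.041 .42 0 0 0 -1;-.24 -.06 .42 0 0 0 -1;-.24 -.06 .42 0 0 0 -1;-.24 -.06 .42 0 0 0 -1;-.24 -.06 .42 0 0 0 -1'; python3 m.py 5
```

```text
time_s: 11.6
position: [0.4587, 0.0755, 0.2572]
ee_rot: [-0.396, 3.114, 0.002]
ft_force: [0.3, 0.7, 0.4]
gripper_width: 0.0
grasp_force: 0.0
tcp box -0.0990623496659061 0.03742780670891484
wrist lip 7 [0.064  0.0649 0.0651]
  green 346 [-0.0205  0.0752] [0.0394 0.0131] 0.1 px 312.0 263.0 z 0.0775
  blue 427 [-0.021  -0.0763] [0.0387 0.0143] 1.2 px 175.0 264.0 z 0.0771
top lip 317 [0.0626 0.065  0.0682]
  blue 92 [-0.0225 -0.0759] [0.0134 0.0367] 89.1 px 286.0 238.0 z 0.0795
scene lip 492 [0.0626 0.0667 0.0691]
  yellow 123 [0.0128 0.0337] [0.0166 0.0393] 1.4 px 330.0 221.0 z 0.0787
  green 99 [-0.0211  0.0751] [0.0142 0.0414] 89.5 px 353.0 215.0 z 0.0795
  blue 88 [-0.0213 -0.0754] [0.0134 0.041 ] 88.1 px 288.0 194.0 z 0.0798
```

View pics/scene5.png

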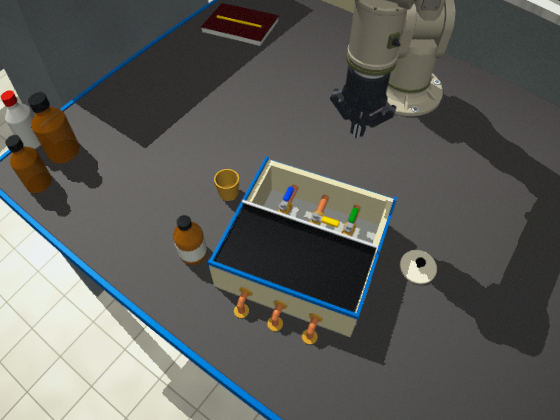

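The yellow handle (330,221) is crosswise, the cover is at its stop, and green, blue and the things on the bench have not moved. The hand is clear.

```bash
python3 -c "from bench import job_done;print(job_done())"
```

```text
the job is handed in; nothing more can be done
None
```

The job is handed in: the cover is back at its rear stop, the yellow handle is shut crosswise to its pipe, nothing else has visibly moved, and the hand is clear (the hand-in returned no verdict).

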